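# Load the upright ribbon stand

## Robot

A 6-joint arm with a two-finger parallel gripper is mounted at the origin on a cart in front of the work surface, level with it; the furniture and walls round the work are solid. World frame = base frame: x ahead of the robot, y to its left, z up, the work surface at z = 0. Lengths are in mm, angles in degrees, forces in N, time in s.
With the tool pointing down it reaches from about 300 to 850 mm from the base axis. Payload 4.2 kg.
Tool frame: the origin (TCP) lies midway between the tips of the shut fingers; the grasp point (between the pads) lies 19 mm behind it (env.tcp_to_grasp is the distance from the TCP to the grasp point, in mm); z points along the fingers, x is the direction in which the jaws open and shut, and the axes are right-handed (so a half turn about z gives the same grasp; the last joint's range is limited). The gripper opens to 91 mm and grips with 3 to 60 N. Pads are 32 mm wide; open, the fingers measure 118 mm over their backs; the gripper's body (76 mm by 178 mm) begins 60 mm behind the grasp point.
Start: joints at [-67.666, 18.312, 89.639, -0, 72.044, -1.146], TCP at [229.1, -527.405, 213.976] pointing down, gripper open.
Joint ranges: [-177.97, 177.97], [-48.28, 115.42], [12.27, 149.76], [-77.06, 257.06], [2.81, 150.46], [-146.56, 146.56]. Speed limits (degrees/s): [147.25, 147.25, 180, 180, 180, 180].

## Interface

Orientations are given as [roll, pitch, yaw] about the fixed x, y, z axes, in that order (R = Rz(yaw) Ry(pitch) Rx(roll)).
In Python, from workcell import env gives the robot as it stands.
- The arm moves only by the tool drive_tool, never from a script. Its argument "motion" is a list of rows, each a list of 2 entries, a list of its own where there are three numbers: the shift along the world's x, y, z in m, then the turn, a rotation vector about the world's x, y, z in rad. In form: [[[dx, dy, dz], [wx, wy, wz]], ...]. A call has exactly 10 rows; each row shifts and turns the commanded pose from where the row before left it; what a row does not reach is not made up. A row lasts 1/12 s, in which the tool goes at most 41.7 mm and 7.16 degrees, less where a joint would pass 70% of its speed; a pose out of reach is approached as far as the arm can. A call is refused whole if a number of a shift passes 0.0417 or a number of a turn 0.125, either way. A call with a gripper value outside its range is refused whole. "claw" is the opening, from 0 (shut) to 1 (fully open), set as the call begins (left out, the last holds). The fingers move at their own pace and stop on an object; "force" is the grip in N (left out, the last holds). Time passes only in rows, so rows that do not move let the fingers close, or fill a call up. It gives the time, the measured TCP pose, the force and the opening at its end, in the units of the state.
- env.state(): the state, without advancing time (a new reading comes with each control period).
- env.grab_frame(name): name is "scene" or "top"; returns the picture (400x640x3 uint8, red, green, blue); there is no depth.
- env.camera_params(name): a dict with "fov_y" (degrees; the focal length in pixels is half the picture's height over the tangent of half this angle, whatever the lens; pixels are square), "cx", "cy" (the principal point, pixels), "k1" (the pictures are not rectified: a ray, as slopes to the right and down, at radius r is drawn at 1 + k1 r^2 times it, then the intrinsics apply), "pose" (4x4, takes a point from camera to world coordinates). Camera axes: x right, y down, z forward; pixel columns grow to the right and rows downward; lengths in mm; the calibration is good to about 2 mm. A picture is of the moment at which its call begins. camera_params takes no time and is no camera call.
- env.job_done(): hands the job in, once; it reports no verdict.
The state is a dict: "time_s": time; "qpos": joint angles; "qvel": joint speeds; "effort": joint torques, N m; "ee_pos": TCP position; "ee_rot": TCP orientation; "force": force on the tool from outside, world axes, zero at the start; "torque": the same for the moment, N m; "gripper_width": finger opening in mm.
Only numpy, scipy, OpenCV 4.12 (cv2) and the standard library are available. Lean on these libraries where they do the work, as an engineer would, in place of code of your own. Each camera call takes 0.05 s, during which the arm holds its last target.

## Task

Load the upright ribbon stand for gift wrapping: put the wide ribbon roll on the spindle first, then the divider disc with its hub upwards so the two ribbons turn separately, then the narrow roll on top. Lower each piece over the spindle until it lies flat and fully home before you let go of it, do not drop it on, and leave the other things on the worktop where they are.

Things in the scene. Friction and masses are not known exactly. Their poses are not given: they have to be found in the camera images.
- stand_seat (a point): upright ribbon stand, fixed (not the three-spool rack at the back): round pale wooden foot 104 mm across, 16 mm high; this point is the centre of the foot's flat top, z up. From it rise a hub 26 mm across, 18 mm high (top 4 mm bevelled to 21 mm across) and a steel spindle 12 mm across, its tip 76 mm above this point (top 9 mm tapered to 4 mm). The wide roll lies on the foot, round the hub.
- wide_roll_center (a point): the wide ribbon roll, lying flat: cream ribbon wound on a card core, 60 mm across, 36 mm high, with a round through hole 30 mm across on its axis; the point is its centre, half-way up, z along its axis. It is rigid and is gripped across its outside. About 0.1 kg.
- narrow_roll_center (a point): the narrow ribbon roll, lying flat: same ribbon, core and hole as the wide roll, 60 mm across, but 22 mm high; the point is its centre, half-way up, z along its axis. It is rigid and is gripped across its outside. About 0.07 kg.
- divider_center (a point): the divider: a pale wooden disc 74 mm across and 4 mm thick with a round hub 26 mm across standing 18 mm above it (22 mm high in all; the top 4 mm of the hub are bevelled to 21 mm across) and a 15 mm hole through both; it lies hub up and is gripped by the hub. The point is on its axis, half-way up (11 mm above its underside), z along the axis with the hub on the +z side. The narrow roll lies on the disc round this hub. About 0.06 kg.
- long_box: bystander, loose: long red card gift box, 68 x 160 x 47 mm; origin at the centre of its underside
- jar: bystander, loose: small glass jar with a lid, 59 mm across, 75 mm high; origin at the centre of its underside
- choc_bar: bystander, loose: wrapped red chocolate bar lying flat, 62 x 164 x 12 mm; origin at the centre of its underside
- ink_pad: bystander, loose: red and black ink pad tin, closed, 57 x 87 x 16 mm; origin at the centre of its underside
There are look-alikes about, which are no part of the job. What is shaped like the part that bears narrow_roll_center but orange or yellow is not meant.

How it is judged (in metres and radians):
On the way, in this order (a step that is already met when the one before it is completed fails the run):
1. the wide roll lies flat on the stand's foot, round its hub (horizontal distance between wide_roll_center and stand_seat below 0.005 m and z of wide_roll_center in the frame of stand_seat between 0.014 and 0.022 m and angle between wide_roll_center's own z axis and vertical below 0.08 rad), for 0.2 s.
2. then the divider lies flat on the wide roll, hub up, on the spindle (all of step 1 and horizontal distance between divider_center and stand_seat below 0.005 m and z of divider_center in the frame of stand_seat between 0.043 and 0.051 m and angle between divider_center's own z axis and vertical below 0.08 rad), for 0.2 s.
At the end, for the whole second after the job is handed in: On the stand, from the foot upwards, lie the wide roll, the divider (hub up) and the narrow roll: each within 5 mm of the spindle's axis, within 4 mm of its fully seated height, flat to 0.08 rad, let go of and at rest (all of step 2 and horizontal distance between narrow_roll_center and stand_seat below 0.005 m and z of narrow_roll_center in the frame of stand_seat between 0.047 and 0.055 m and angle between narrow_roll_center's own z axis and vertical below 0.08 rad and linear speed of each of wide_roll, divider, narrow_roll below 0.02 m/s); the robot touches nothing.
It fails at once if a roll or the divider is dropped onto the stand (falls there, let go of, at over 0.6 m/s, about 20 mm of free fall) ((horizontal distance between wide_roll_center and stand_seat below 0.03 m and linear speed of wide_roll above 0.6 m/s and contact force between the fingers and wide_roll below 0.3 N) or (horizontal distance between divider_center and stand_seat below 0.03 m and linear speed of divider above 0.6 m/s and contact force between the fingers and divider below 0.3 N) or (horizontal distance between narrow_roll_center and stand_seat below 0.03 m and linear speed of narrow_roll above 0.6 m/s and contact force between the fingers and narrow_roll below 0.3 N)).
It fails at once if the long box, the jar, the chocolate bar or the ink pad is pushed from its place by more than 20 mm (distance of any of long_box, jar, choc_bar, ink_pad from where it was at the start of the episode above 0.02 m).
It also fails if it takes over 64 s, if anything falls off the work surface, if the arm or the gripper's body presses on something with over 40 N, if the wrist force passes 120 N, or if a joint passes its speed limit or range.

## Working session

There is one attempt and no reset: what is moved stays moved. The work goes in short steps, Python scripts to look and compute and a tool call to move; the robot and the scene stay as the last step left them, time stands still between calls to the robot, and variables do not carry over. Pictures are saved under pics/ and viewed, and the job is handed in when it is done.

Besides the shell and the picture viewer there is one more tool, called after ">>>" by a JSON object that holds its "method" and its "body", one argument or row to a line. drive_tool: Moves the arm, as the interface text tells. Its arguments: {"type":"object","properties":{"motion":{"type":"array","items":{"type":"array"}},"claw":{"type":"number"},"force":{"type":"number"}},"required":["motion"]}

```bash
ls; mkdir -p pics; python3 - <<'E'
from workcell import env
import cv2
for n in("scene","top"):
    cv2.imwrite(f"pics/{n}0.png",env.grab_frame(n)[:,:,::-1]); print(n,env.camera_params(n))
print(env.state(), env.tcp_to_grasp)
E
```

```text
pics
scene {'fov_y': 56.35059957683064, 'cx': 313.96132725371973, 'cy': 193.6216910460105, 'k1': -0.07890542005906431, 'pose': array([[-5.28347083e-01, -4.52980742e-01,  7.18093174e-01,
        -3.44936139e+02],
       [-8.48941329e-01,  2.69741037e-01, -4.54464951e-01,
         5.29491733e+02],
       [ 1.21646733e-02, -8.49734206e-01, -5.27070964e-01,
         6.84106397e+02],
       [ 0.00000000e+00,  0.00000000e+00,  0.00000000e+00,
         1.00000000e+00]])}
top {'fov_y': 57.46056461033614, 'cx': 315.62705663338835, 'cy': 198.97754469850713, 'k1': 0.016067309722892584, 'pose': array([[-4.58444348e-03, -9.92315670e-01,  1.23647058e-01,
         3.62589295e+02],
       [-9.99652789e-01,  1.33930523e-03, -2.63155323e-02,
        -5.12445281e+00],
       [ 2.59477139e-02, -1.23724768e-01, -9.91977267e-01,
         1.09701364e+03],
       [ 0.00000000e+00,  0.00000000e+00,  0.00000000e+00,
         1.00000000e+00]])}
{'time_s': 0.1, 'qpos': array([-6.76673582e+01,  1.83470131e+01,  8.96973122e+01, -5.67992830e-05,
        7.20438516e+01, -1.14347561e+00]), 'qvel': array([ 0.02944396, -0.15409094, -0.04533368,  0.01291109, -0.1413215 ,
       -0.06302   ]), 'effort': array([-3.94686037e-05, -4.13332164e+01, -2.32510704e+01,  7.27474527e-02,
        4.21807612e-02, -7.17376179e-05]), 'ee_pos': array([ 228.91852448, -526.99287949,  213.22828156]), 'ee_rot': array([-1.79998294e+02,  8.81604470e-02, -6.65238638e+01]), 'force': array([ 0.36968439,  0.08811518, -0.59997853]), 'torque': array([ 0.0283029 ,  0.04082343, -0.03707438]), 'gripper_width': 91.31421043141371} 18.8
```

View pics/scene0.png

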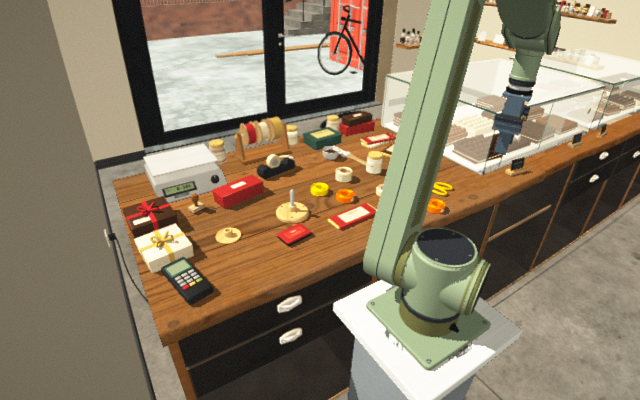

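View pics/top0.png

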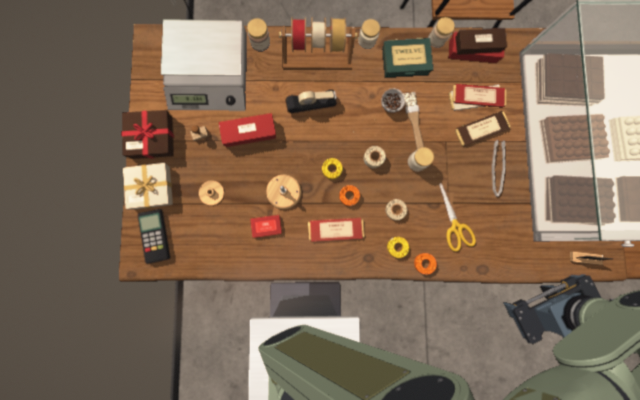

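```bash
cat > h.py <<'E'
import numpy as np, cv2
from scipy.optimize import brentq
from workcell import env
def K(p): 
    f=200/np.tan(np.radians(p['fov_y']/2)); return f
def proj(n,P):
    p=env.camera_params(n); T=np.linalg.inv(p['pose']); P=np.atleast_2d(P)
    c=P@T[:3,:3].T+T[:3,3]; s=c[:,:2]/c[:,2:]; r2=(s**2).sum(1,keepdims=True)
    return s*(1+p['k1']*r2)*K(p)+[p['cx'],p['cy']]
def back(n,uv,z):
    p=env.camera_params(n); uv=np.atleast_2d(np.array(uv,float)); d=(uv-[p['cx'],p['cy']])/K(p); s=d.copy()
    for _ in range(20): s=d/(1+p['k1']*(s**2).sum(1,keepdims=True))
    R=np.c_[s,np.ones(len(s))]@p['pose'][:3,:3].T; o=p['pose'][:3,3]
    return o+R*((z-o[2])/R[:,2])[:,None]
def circ(n,c,r,z):
    a=np.linspace(0,2*np.pi,60); return proj(n,np.c_[c[0]+r*np.cos(a),c[1]+r*np.sin(a),0*a+z])
def crop(img,u,v,w,h,s,out,circs=()):
    I=cv2.resize(img[v:v+h,u:u+w],None,fx=s,fy=s,interpolation=cv2.INTER_CUBIC)
    for C in circs:
        cv2.polylines(I,[np.round(((C-[u,v]+.5)*s)).astype(int)],True,(0,255,0),1)
    cv2.imwrite(out,I)
E
python3 - <<'E'
from h import *
t=cv2.imread('pics/top0.png');s=cv2.imread('pics/scene0.png')
crop(t,300,130,160,120,5,'pics/t1.png'); crop(t,190,160,160,80,5,'pics/t2.png'); crop(s,200,140,190,110,4,'pics/s1.png')
for n,uv in dict(stand=(284,192),div=(211,193),a=(375,157),b=(397,210),jar=(421,160)).items(): print(n,back('top',uv,20).round())
E
```

```text
stand [[518.  60.  20.]]
div [[515. 276.  20.]]
a [[ 625. -214.   20.]]
b [[ 463. -276.   20.]]
jar [[ 616. -354.   20.]]
```

View pics/t1.png

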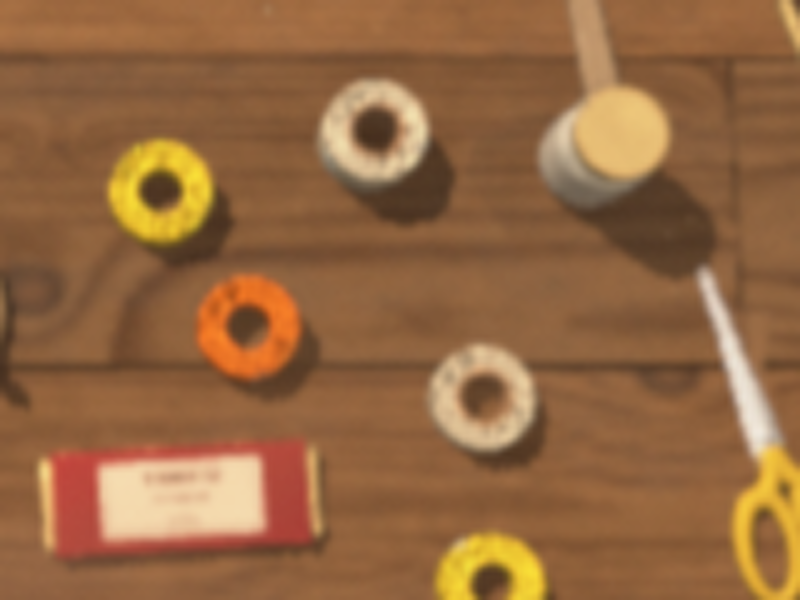

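View pics/t2.png

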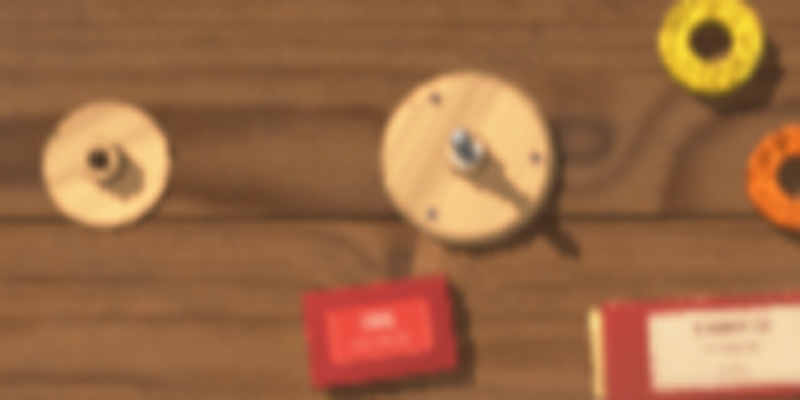

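View pics/s1.png

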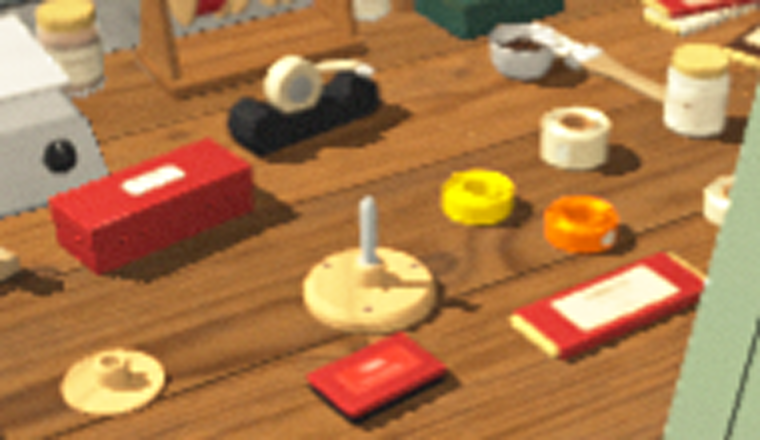

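```bash
cat >> h.py <<'E'
def sil(n,c,parts,S=8):
    u0,v0=np.floor(proj(n,[[c[0],c[1],0]])[0]).astype(int)-30
    m=np.zeros((60*S,60*S),np.uint8)
    for r,z0,z1 in parts:
        pts=np.r_[circ(n,c,r,z0),circ(n,c,r,z1)]
        hh=cv2.convexHull(np.round((pts-[u0,v0]+.5)*S).astype(np.int32)); cv2.fillPoly(m,[hh],255)
    m=cv2.resize(m,(60,60),interpolation=cv2.INTER_AREA)/255.
    return u0,v0,cv2.GaussianBlur(m,(0,0),.7)
from scipy.optimize import minimize
def fit(n,img,c0,parts):
    # soft two-colour model in a ring near the object; minimise residual
    img=img.astype(float)
    def cost(c):
        u0,v0,m=sil(n,c,parts); I=img[v0:v0+60,u0:u0+60]
        W=cv2.dilate((m>.02).astype(np.uint8),np.ones((9,9)))>0
        A=np.c_[m[W],1-m[W]]; X,_,_,_=np.linalg.lstsq(A,I[W],rcond=None)
        return np.minimum(np.abs(A@X-I[W]),60).mean()
    best=min((minimize(cost,np.array(c0[:2])+d,method='Nelder-Mead',options=dict(initial_simplex=np.array(c0[:2])+d+np.array([[0,0],[8,0],[0,8]]),xatol=.1)) for d in ([0,0],[5,5],[-5,-5])),key=lambda r:r.fun)
    return best.x,best.fun
E
python3 - <<'E'
from h import *
t=cv2.imread('pics/top0.png');s=cv2.imread('pics/scene0.png')
P=dict(stand=((518,60),[(52,0,16)]),div=((515,276),[(37,0,4)]),a=((625,-214),[(30,0,36)]),a22=((625,-214),[(30,0,22)]),b=((463,-276),[(30,0,22)]),b36=((463,-276),[(30,0,36)]))
res={}
for k,(c,p) in P.items():
    rt=fit('top',t,c,p); rs=fit('scene',s,c,p); res[k]=rt[0]
    print(k,rt[0].round(1),round(rt[1],1),'scene',rs[0].round(1),round(rs[1],1))
C=[circ('top',res[k],r,z) for k,r,z in [('stand',52,16),('stand',4,92),('div',37,4),('div',10.5,22),('a',30,36),('a',15,36),('b',30,22),('b',15,22)]]
crop(t,190,130,250,110,3,'pics/t3.png',C)
C=[circ('scene',res[k],r,z) for k,r,z in [('stand',52,16),('stand',4,92),('div',37,4),('div',10.5,22),('a',30,36),('a',15,36),('b',30,22),('b',15,22)]]
crop(s,200,140,190,110,4,'pics/s2.png',C)
E
```

```text
stand [526.1  66.1] 15.0 scene [528.   64.8] 19.8
div [519.7 281.1] 13.6 scene [520.5 280.7] 16.6Traceback (most recent call last):
  File "<stdin>", line 6, in <module>
  File "h.py", line 39, in fit
    best=min((minimize(cost,np.array(c0[:2])+d,method='Nelder-Mead',options=dict(initial_simplex=np.array(c0[:2])+d+np.array([[0,0],[8,0],[0,8]]),xatol=.1)) for d in ([0,0],[5,5],[-5,-5])),key=lambda r:r.fun)
  File "h.py", line 39, in <genexpr>
    best=min((minimize(cost,np.array(c0[:2])+d,method='Nelder-Mead',options=dict(initial_simplex=np.array(c0[:2])+d+np.array([[0,0],[8,0],[0,8]]),xatol=.1)) for d in ([0,0],[5,5],[-5,-5])),key=lambda r:r.fun)
              ~~~~~~~~^^^^^^^^^^^^^^^^^^^^^^^^^^^^^^^^^^^^^^^^^^^^^^^^^^^^^^^^^^^^^^^^^^^^^^^^^^^^^^^^^^^^^^^^^^^^^^^^^^^^^^^^^^^^^^^^^^^^^^^^^^^^^^^^^^^^^^
    res = _minimize_neldermead(fun, x0, args, callback, bounds=bounds,
                               **options)
    fxr = func(xr)
    fx = function(np.copy(x), *(wrapper_args + args))
  File "h.py", line 35, in cost
    u0,v0,m=sil(n,c,parts); I=img[v0:v0+60,u0:u0+60]
            ~~~^^^^^^^^^^^
  File "h.py", line 23, in sil
    u0,v0=np.floor(proj(n,[[c[0],c[1],0]])[0]).astype(int)-30
                   ~~~~^^^^^^^^^^^^^^^^^^^
  File "h.py", line 7, in proj
    p=env.camera_params(n); T=np.linalg.inv(p['pose']); P=np.atleast_2d(P)
ValueError: time passes only in moves, steps and waits
```

```bash
python3 - <<'E'
from workcell import env
import pickle
pickle.dump({n:env.camera_params(n) for n in("scene","top")},open('cam.pkl','wb'))
E
sed -i "s/env.camera_params(n)/CAM[n]/; s/^from workcell import env/import pickle; CAM=pickle.load(open('cam.pkl','rb'))/" h.py
cat > f.py <<'E'
from h import *
t=cv2.imread('pics/top0.png');s=cv2.imread('pics/scene0.png')
P=dict(stand=((526,66),[(52,0,16)]),div=((520,281),[(37,0,4)]),a=((625,-214),[(30,0,36)]),a22=((625,-214),[(30,0,22)]),b=((463,-276),[(30,0,22)]),b36=((463,-276),[(30,0,36)]))
res={}
for k,(c,p) in P.items():
    rt=fit('top',t,c,p); rs=fit('scene',s,c,p) if k[0]!='b' else ((np.zeros(2),0)); res[k]=rt[0]
    print(k,rt[0].round(1),round(rt[1],1),'scene',rs[0].round(1),round(rs[1],1))
for n,im,a in (('top',t,(190,130,250,110,3,'pics/t3.png')),('scene',s,(200,140,190,110,4,'pics/s2.png'))):
    C=[circ(n,res[k],r,z) for k,r,z in [('stand',52,16),('stand',4,92),('div',37,4),('div',10.5,22),('a',30,36),('a',15,36),('b',30,22),('b',15,22)]]
    crop(im,*a,C)
E
python3 f.py
```

```text
stand [526.2  66.2] 14.9 scene [529.2  64.5] 19.8
div [519.7 281.1] 13.6 scene [520.3 280.3] 16.6
a [ 629.9 -211.5] 19.4 scene [ 628.9 -210.7] 17.6
a22 [ 632.  -213.5] 19.5 scene [ 639.4 -218.2] 20.3
b [ 468.3 -274.7] 16.0 scene [0. 0.] 0
b36 [ 467.4 -272.4] 16.5 scene [0. 0.] 0
```

View pics/t3.png

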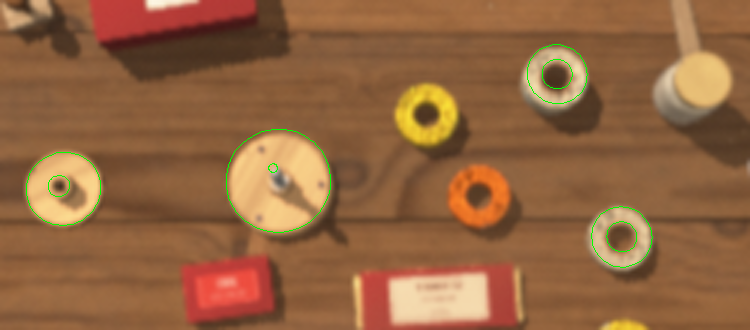

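View pics/s2.png

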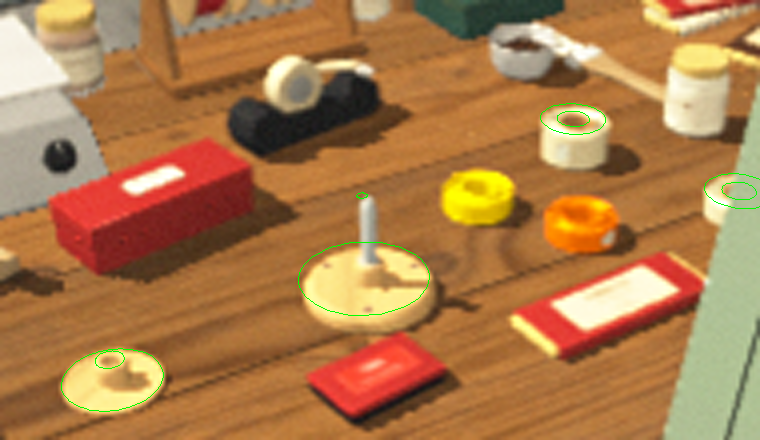

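```bash
cat > g.py <<'E'
from h import *
from scipy.ndimage import label
t=cv2.imread('pics/top0.png');s=cv2.imread('pics/scene0.png')
# red-channel threshold blob centroid/area vs model
def test(n,img,c,parts,thr):
    u0,v0,m=sil(n,c,parts); R=img[v0:v0+60,u0:u0+60,2].astype(float)
    lo=np.median(R[(m<.01)]); 
    B=cv2.GaussianBlur(R,(0,0),.3)>thr
    B=cv2.morphologyEx(B.astype(np.uint8),cv2.MORPH_CLOSE,np.ones((7,7)))
    k,cn,st,ce=cv2.connectedComponentsWithStats(B); i=1+np.argmin([np.hypot(*(ce[j]-30))-.05*min(st[j][4],400) for j in range(1,k)])
    x,y,w,h,a=st[i]
    return (u0+x,v0+y,w,h,a),ce[i]+[u0,v0],m.sum()
for thr in (110,130,150):
  for k,c,p in (('stand',(524,64),[(52,0,16)]),('div',(520,281),[(37,0,4)])):
   for n,im in (('top',t),('scene',s)):
    print(thr,k,n,test(n,im,c,p,thr))
crop(t,255,165,60,55,10,'pics/t4.png',[circ('top',(524,64),r,z) for r,z in((52,16),(52,0),(13,34),(2,92),(6,83))])
crop(s,265,180,60,55,10,'pics/s4.png',[circ('scene',(524,64),r,z) for r,z in((52,16),(52,0),(13,34),(2,92),(6,83))])
E
python3 g.py
```

```text
110 stand top ((np.int64(253), np.int64(160), np.int32(60), np.int32(60), np.int32(3600)), array([282.5, 189.5]), np.float64(965.2901960784313))
110 stand scene ((np.int64(261), np.int64(183), np.int32(60), np.int32(60), np.int32(3561)), array([290.80174108, 212.69811851]), np.float64(611.4235294117648))
110 div top ((np.int64(180), np.int64(162), np.int32(60), np.int32(60), np.int32(3565)), array([209.7601683 , 191.76998597]), np.float64(489.52549019607847))
110 div scene ((np.int64(197), np.int64(205), np.int32(60), np.int32(60), np.int32(3480)), array([226.87011494, 234.52356322]), np.float64(337.37254901960785))
130 stand top ((np.int64(253), np.int64(160), np.int32(60), np.int32(60), np.int32(3382)), array([281.0138971 , 189.84180958]), np.float64(965.2901960784313))
130 stand scene ((np.int64(261), np.int64(183), np.int32(60), np.int32(60), np.int32(3507)), array([291.18762475, 213.03222127]), np.float64(611.4235294117648))
130 div top ((np.int64(180), np.int64(162), np.int32(60), np.int32(60), np.int32(3052)), array([209.87516383, 192.02260813]), np.float64(489.52549019607847))
130 div scene ((np.int64(197), np.int64(205), np.int32(60), np.int32(60), np.int32(3424)), array([227.0598715 , 234.63580607]), np.float64(337.37254901960785))
150 stand top ((np.int64(253), np.int64(173), np.int32(47), np.int32(47), np.int32(1203)), array([280.38320865, 195.0556941 ]), np.float64(965.2901960784313))
150 stand scene ((np.int64(261), np.int64(183), np.int32(60), np.int32(60), np.int32(3474)), array([291.109384  , 212.78353483]), np.float64(611.4235294117648))
150 div top ((np.int64(198), np.int64(179), np.int32(26), np.int32(31), np.int32(599)), array([210.73789649, 193.42570952]), np.float64(489.52549019607847))
150 div scene ((np.int64(197), np.int64(205), np.int32(60), np.int32(60), np.int32(3243)), array([228.08479803, 234.42368178]), np.float64(337.37254901960785))
```

View pics/t4.png

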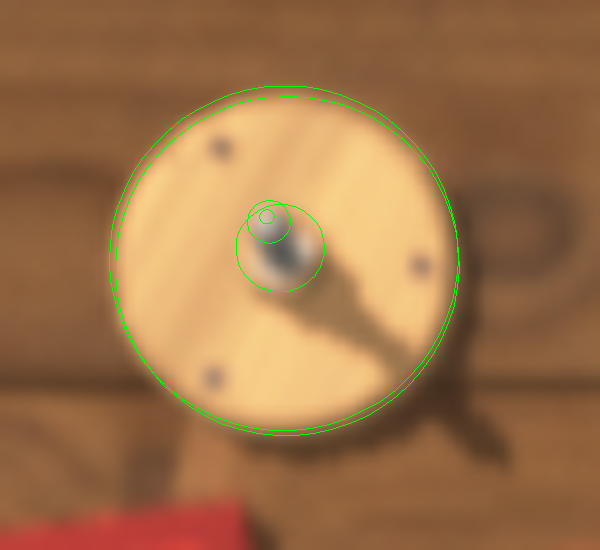

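View pics/s4.png

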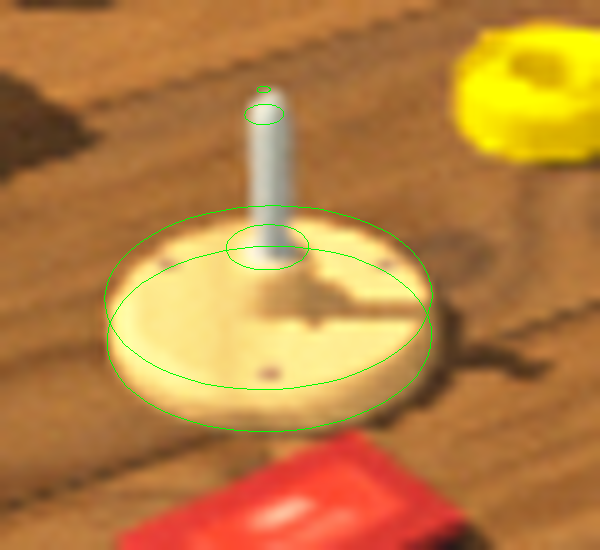

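```bash
cat > o.py <<'E'
from h import *
import sys
def ov(out,items,t,s):
    row=[]
    for c,zs,in items:
        for n,im in (('top',t),('scene',s)):
            u,v=proj(n,[[c[0],c[1],15]])[0].round().astype(int)-14
            crop(im,u,v,28,28,10,'/tmp/x.png',[circ(n,c,r,z) for r,z in zs]); row.append(cv2.imread('/tmp/x.png'))
    r=[np.hstack(row[i::2]) for i in (0,1)]
    cv2.imwrite(out,np.vstack(r)[:600,:850][:, :800] if False else cv2.resize(np.vstack(r),None,fx=.9,fy=.9))
if __name__=='__main__':
    ov('pics/o1.png',[((519.7,281),[(37,4),(37,0),(10.5,22)]),((629.5,-211),[(30,36),(30,0),(15,36)]),((468,-274.5),[(30,22),(30,0),(15,22)])],cv2.imread('pics/top0.png'),cv2.imread('pics/scene0.png'))
E
python3 o.py
```

```text
(no output)
```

View pics/o1.png

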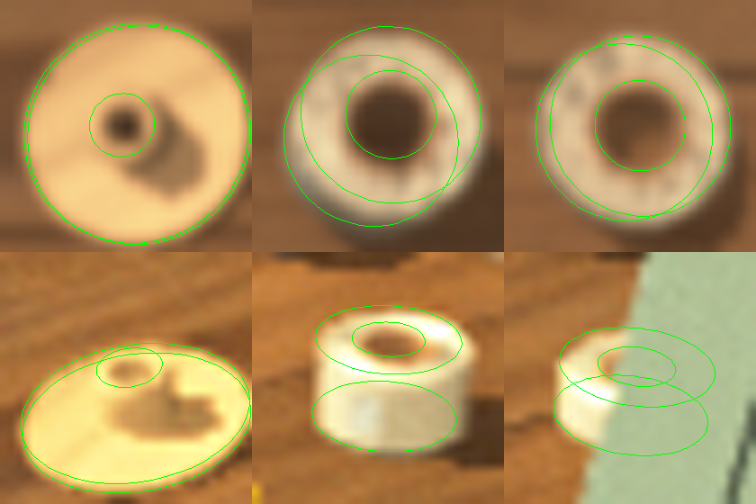

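Candidates (top view): cream rolls (375,157) tall → wide, (397,210) low → narrow; yellow (331,168)/(399,247) and orange (349,195)/(426,264) are look‑alikes; stand (284,192), hub disc (211,193). The enlarged crops confirm these.

>>> {"method": "drive_tool", "body": {
  "motion": [
    [[0.025, 0.02, 0], [0, 0, 0.116]],
    [[0.025, 0.02, 0], [0, 0, 0.116]],
    [[0.025, 0.02, 0], [0, 0, 0.116]],
    [[0.025, 0.02, 0], [0, 0, 0.116]],
    [[0.025, 0.02, 0], [0, 0, 0.116]],
    [[0.025, 0.02, 0], [0, 0, 0.116]],
    [[0.025, 0.02, 0], [0, 0, 0.116]],
    [[0.025, 0.02, 0], [0, 0, 0.116]],
    [[0.025, 0.02, 0], [0, 0, 0.116]],
    [[0.025, 0.02, 0], [0, 0, 0.116]]
  ],
  "claw": 1,
  "force": 15
}}

```text
time_s: 0.93
ee_pos: [479.9, -326.1, 213.6]
ee_rot: [-180.0, 0.0, 0.3]
force: [0.4, -0.2, -0.6]
gripper_width: 91.3
```

>>> {"method": "drive_tool", "body": {
  "motion": [
    [[0.0182, 0.0143, -0.01], [0, 0, 0]],
    [[0.0182, 0.0143, -0.01], [0, 0, 0]],
    [[0.0182, 0.0143, -0.01], [0, 0, 0]],
    [[0.0182, 0.0143, -0.01], [0, 0, 0]],
    [[0.0182, 0.0143, -0.01], [0, 0, 0]],
    [[0.0182, 0.0143, -0.01], [0, 0, 0]],
    [[0.0182, 0.0143, -0.01], [0, 0, 0]],
    [[0.0182, 0.0143, -0.01], [0, 0, 0]],
    [[0.0035, 0, -0.02], [0, 0, -0.005]],
    [[0, 0, 0], [0, 0, 0]]
  ]
}}

```text
time_s: 1.77
ee_pos: [626.9, -211.1, 109.5]
ee_rot: [-179.9, 0.4, -0.2]
force: [-1.2, 0.1, -0.5]
gripper_width: 91.3
```

```bash
cat > cam.py <<'E'
import sys,cv2
from workcell import env
for n in sys.argv[2:]: cv2.imwrite(f"pics/{n}_{sys.argv[1]}.png",env.grab_frame(n)[:,:,::-1])
s=env.state(); print(s['time_s'],s['ee_pos'].round(2),s['ee_rot'].round(2),s['qpos'].round(1),s['force'].round(1))
E
python3 cam.py 1 top scene; python3 - <<'E'
from h import *
crop(cv2.imread('pics/top_1.png'),300,120,120,80,5,'pics/a1.png')
E
```

```text
1.8667 [ 627.3  -212.79  112.91] [-1.7996e+02  1.7000e-01 -3.2000e-01] [-19.7  30.3  85.3  -0.   64.6 -19.4] [-0.5 -0.6  0.5]
```

View pics/a1.png

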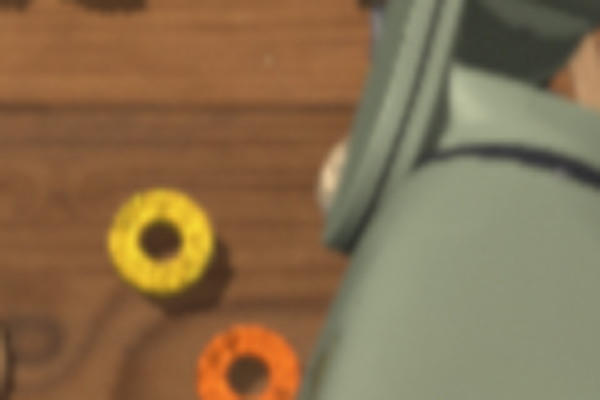

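View pics/scene_1.png

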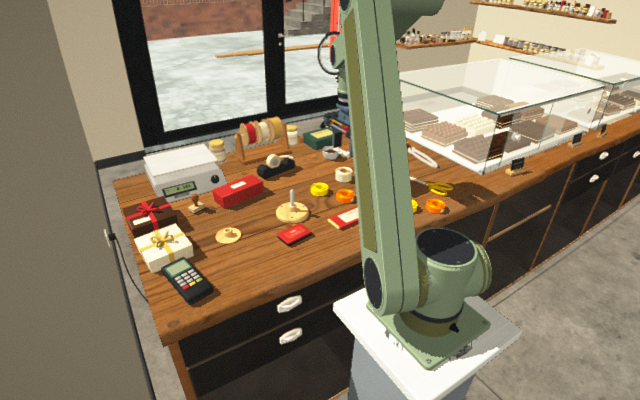

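>>> {"method": "drive_tool", "body": {
  "motion": [
    [[0, 0.001, -0.02], [0, 0, 0]],
    [[0, 0, -0.02], [0, 0, 0]],
    [[0, 0, -0.02], [0, 0, 0]],
    [[0, 0, -0.019], [0, 0, 0]],
    [[0, 0, -0.012], [0, 0, 0]],
    [[0, 0, -0.01], [0, 0, 0]],
    [[0, 0, -0.008], [0, 0, 0]],
    [[0, 0, 0], [0, 0, 0]],
    [[0, 0, 0], [0, 0, 0]],
    [[0, 0, 0], [0, 0, 0]]
  ]
}}

```text
time_s: 2.7
ee_pos: [628.9, -212.3, 6.0]
ee_rot: [180.0, -0.1, -0.3]
force: [-0.6, -0.3, 1.3]
gripper_width: 91.5
```

```bash
python3 cam.py 2 scene; python3 - <<'E'
from h import *
crop(cv2.imread('pics/scene_2.png'),290,120,90,90,6,'pics/a2.png')
E
```

```text
2.75 [ 628.99 -212.3     6.12] [ 1.7996e+02 -1.2000e-01 -3.4000e-01] [-19.6  36.2  91.7   0.   52.  -19.3] [ 0.7 -0.   0.3]
```

View pics/a2.png

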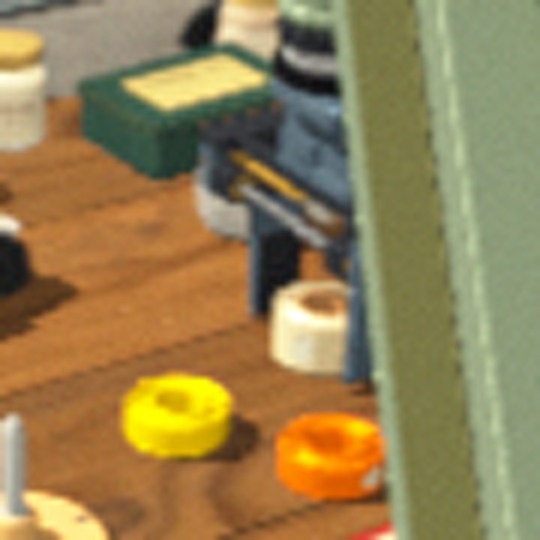

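The jaws straddle the wide roll along x; the roll appears at crop (310,325). Closing.

>>> {"method": "drive_tool", "body": {
  "motion": [
    [[0, 0, 0], [0, 0, 0]],
    [[0, 0, 0], [0, 0, 0]],
    [[0, 0, 0], [0, 0, 0]],
    [[0, 0, 0], [0, 0, 0]],
    [[0, 0, 0], [0, 0, 0]],
    [[0, 0, 0], [0, 0, 0]],
    [[0, 0, 0], [0, 0, 0]],
    [[0, 0, 0], [0, 0, 0]],
    [[0, 0, 0], [0, 0, 0]],
    [[0, 0, 0], [0, 0, 0]]
  ],
  "claw": 0,
  "force": 15
}}

```text
time_s: 3.58
ee_pos: [627.9, -211.9, 5.1]
ee_rot: [-180.0, 0.0, -0.3]
force: [-2.2, 0.3, 3.0]
gripper_width: 60.6
```

>>> {"method": "drive_tool", "body": {
  "motion": [
    [[0, 0, 0.01], [0, 0, 0]],
    [[0, 0, 0.015], [0, 0, 0]],
    [[0, 0, 0.02], [0, 0, 0]],
    [[0, 0, 0.025], [0, 0, 0]],
    [[0, 0.01, 0.03], [0, 0, 0]],
    [[-0.01, 0.025, 0.02], [0, 0, 0]],
    [[-0.01, 0.025, 0.01], [0, 0, 0]],
    [[-0.01, 0.025, 0.0], [0, 0, 0]],
    [[-0.01, 0.025, 0], [0, 0, 0]],
    [[-0.01, 0.025, 0], [0, 0, 0]]
  ]
}}

```text
time_s: 4.42
ee_pos: [578.1, -76.0, 135.9]
ee_rot: [180.0, -0.1, -0.4]
force: [0.7, 1.4, -0.8]
gripper_width: 60.5
```

>>> {"method": "drive_tool", "body": {
  "motion": [
    [[-0.01, 0.025, 0], [0, 0, 0]],
    [[-0.01, 0.025, 0], [0, 0, 0]],
    [[-0.01, 0.025, 0], [0, 0, 0]],
    [[-0.01, 0.025, 0], [0, 0, 0]],
    [[-0.0097, 0.025, 0], [0, 0, 0]],
    [[-0.005, 0.0157, 0], [0, 0, 0]],
    [[0, 0, 0], [0, 0, 0]],
    [[0, 0, 0], [0, 0, 0]],
    [[0, 0, 0], [0, 0, 0]],
    [[0, 0, 0], [0, 0, 0]]
  ]
}}

```text
time_s: 5.25
ee_pos: [524.1, 62.8, 135.1]
ee_rot: [180.0, -0.1, -0.4]
force: [0.1, -0.3, -0.3]
gripper_width: 60.4
```

```bash
python3 cam.py 3 scene top; python3 - <<'E'
from h import *
C=lambda n:[circ(n,(523.5,63.7),r,z) for r,z in ((30,130),(30,166),(15,166),(15,130),(52,16),(6,83))]
crop(cv2.imread('pics/scene_3.png'),250,110,90,120,5,'pics/a3.png',C('scene'))
crop(cv2.imread('pics/top_3.png'),240,130,90,100,5,'pics/b3.png')
E
```

```text
5.35 [523.93  62.79 134.99] [ 1.7999e+02 -2.0000e-02 -4.2000e-01] [  5.6  17.8 102.7  -0.   59.5   6. ] [-1.  -0.5 -1.2]
```

View pics/a3.png

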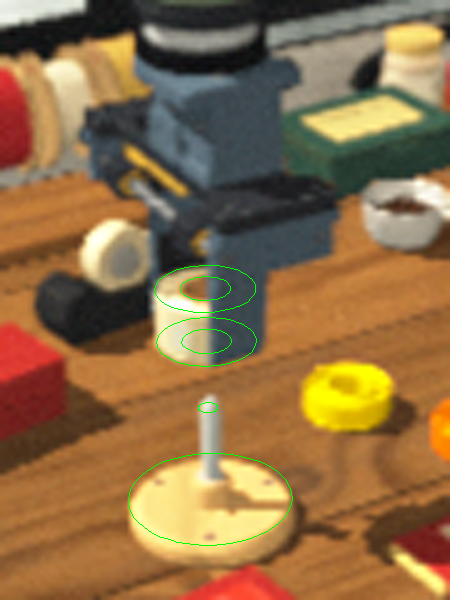

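View pics/b3.png

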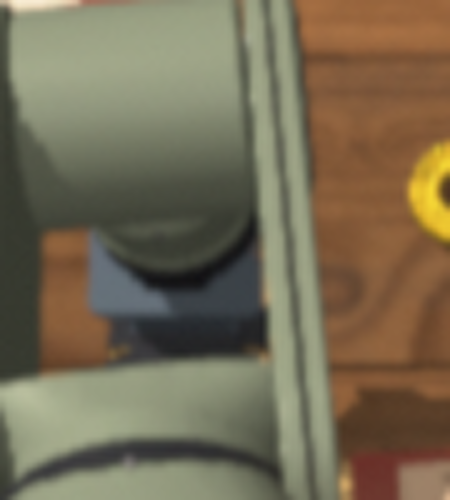

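>>> {"method": "drive_tool", "body": {
  "motion": [
    [[-0.001, 0, -0.01], [0, 0, 0]],
    [[0, -0.0005, -0.015], [0, 0, 0]],
    [[0, 0, -0.015], [0, 0, 0]],
    [[0, 0, -0.015], [0, 0, 0]],
    [[0, 0, -0.015], [0, 0, 0]],
    [[0, 0, -0.012], [0, 0, 0]],
    [[0, 0, -0.008], [0, 0, 0]],
    [[0, 0, 0], [0, 0, 0]],
    [[0, 0, 0], [0, 0, 0]],
    [[0, 0, 0], [0, 0, 0]]
  ]
}}

```text
time_s: 6.18
ee_pos: [523.1, 63.1, 45.4]
ee_rot: [-180.0, -0.1, -0.4]
force: [-0.2, -0.3, -1.0]
gripper_width: 60.4
```

```bash
python3 cam.py 4 scene; python3 - <<'E'
from h import *
crop(cv2.imread('pics/scene_4.png'),250,150,90,90,6,'pics/a4.png')
E
```

```text
6.2333 [523.18  63.18  45.65] [-1.7999e+02 -1.0000e-01 -3.5000e-01] [  5.6  23.6 109.1  -0.   47.2   6. ] [0.7 0.6 0.2]
```

View pics/a4.png

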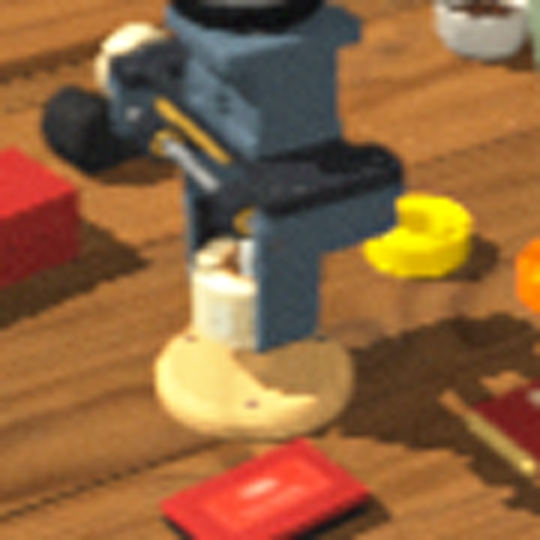

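>>> {"method": "drive_tool", "body": {
  "motion": [
    [[0, 0, -0.002], [0, 0, 0]],
    [[0, 0, -0.002], [0, 0, 0]],
    [[0, 0, -0.002], [0, 0, 0]],
    [[0, 0, -0.002], [0, 0, 0]],
    [[0, 0, -0.001], [0, 0, 0]],
    [[0, 0, -0.001], [0, 0, 0]],
    [[0, 0, 0], [0, 0, 0]],
    [[0, 0, 0], [0, 0, 0]],
    [[0, 0, 0], [0, 0, 0]],
    [[0, 0, 0], [0, 0, 0]]
  ]
}}

```text
time_s: 7.07
ee_pos: [522.6, 63.2, 35.0]
ee_rot: [-180.0, -0.0, -0.3]
force: [0.5, -0.3, -0.4]
gripper_width: 60.2
```

>>> {"method": "drive_tool", "body": {
  "motion": [
    [[0, 0, -0.002], [0, 0, 0]],
    [[0, 0, -0.002], [0, 0, 0]],
    [[0, 0, -0.002], [0, 0, 0]],
    [[0, 0, -0.002], [0, 0, 0]],
    [[0, 0, -0.002], [0, 0, 0]],
    [[0, 0, -0.001], [0, 0, 0]],
    [[0, 0, 0], [0, 0, 0]],
    [[0, 0, 0], [0, 0, 0]],
    [[0, 0, 0], [0, 0, 0]],
    [[0, 0, 0], [0, 0, 0]]
  ]
}}

```text
time_s: 7.9
ee_pos: [522.6, 63.2, 24.1]
ee_rot: [-180.0, -0.0, -0.3]
force: [-0.7, 0.2, -1.1]
gripper_width: 60.5
```

>>> {"method": "drive_tool", "body": {
  "motion": [
    [[0, 0, -0.001], [0, 0, 0]],
    [[0, 0, -0.001], [0, 0, 0]],
    [[0, 0, -0.001], [0, 0, 0]],
    [[0, 0, -0.0005], [0, 0, 0]],
    [[0, 0, -0.0005], [0, 0, 0]],
    [[0, 0, 0], [0, 0, 0]],
    [[0, 0, 0], [0, 0, 0]],
    [[0, 0, 0], [0, 0, 0]],
    [[0, 0, 0], [0, 0, 0]],
    [[0, 0, 0], [0, 0, 0]]
  ]
}}

```text
time_s: 8.73
ee_pos: [522.5, 63.2, 20.9]
ee_rot: [-180.0, -0.0, -0.3]
force: [-2.3, -0.2, 6.7]
gripper_width: 60.6
```

>>> {"method": "drive_tool", "body": {
  "motion": [
    [[0, 0, 0], [0, 0, 0]],
    [[0, 0, 0], [0, 0, 0]],
    [[0, 0, 0], [0, 0, 0]],
    [[0, 0, 0], [0, 0, 0]],
    [[0, 0, 0], [0, 0, 0]],
    [[0, 0, 0.002], [0, 0, 0]],
    [[0, 0, 0.004], [0, 0, 0]],
    [[0, 0, 0.01], [0, 0, 0]],
    [[0, 0, 0.02], [0, 0, 0]],
    [[0, 0, 0.03], [0, 0, 0]]
  ],
  "claw": 0.9
}}

```text
time_s: 9.57
ee_pos: [520.8, 63.0, 85.5]
ee_rot: [180.0, 0.3, -0.3]
force: [0.8, 0.6, -0.8]
gripper_width: 82.0
```

>>> {"method": "drive_tool", "body": {
  "motion": [
    [[0, 0, 0.035], [0, 0, 0]],
    [[0, 0, 0.03], [0, 0, 0]],
    [[0, 0.02, 0.01], [0, 0, 0]],
    [[0, 0.025, 0], [0, 0, 0]],
    [[0, 0.03, 0], [0, 0, 0]],
    [[0, 0.03, 0], [0, 0, 0]],
    [[0, 0.03, 0], [0, 0, 0]],
    [[0, 0.03, 0], [0, 0, 0]],
    [[-0.003, 0.03, 0], [0, 0, 0]],
    [[0, 0.023, 0], [0, 0, 0]]
  ],
  "claw": 0.6
}}

```text
time_s: 10.4
ee_pos: [518.9, 283.4, 162.0]
ee_rot: [-179.9, -0.0, -0.3]
force: [-0.3, -0.9, 1.2]
gripper_width: 54.6
```

```bash
python3 cam.py 5 scene top; python3 - <<'E'
from h import *
c=(522.5,63.2)
C=lambda n:[circ(n,c,r,z) for r,z in ((30,52),(15,52),(52,16),(2,92))]
crop(cv2.imread('pics/scene_5.png'),200,150,140,100,5,'pics/a5.png',C('scene'))
crop(cv2.imread('pics/top_5.png'),180,150,140,70,5,'pics/b5.png',C('top'))
E
```

```text
10.5 [519.37 284.57 161.81] [-1.7989e+02 -8.0000e-02 -1.3000e-01] [27.6 21.9 92.   0.1 66.  27.7] [ 0.7 -1.  -0.5]
```

View pics/a5.png

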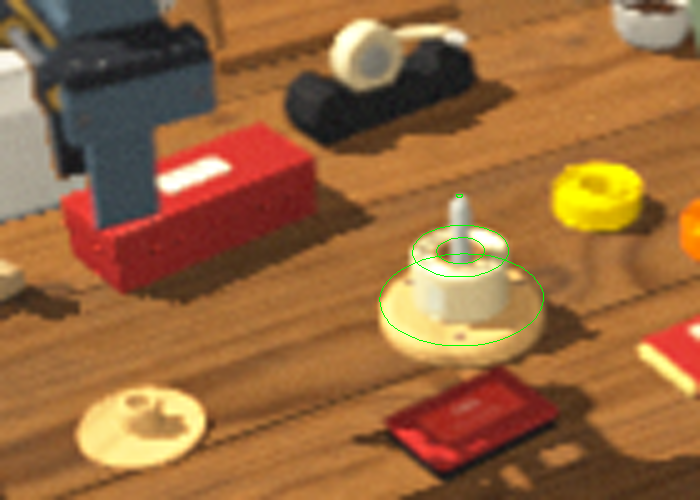

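View pics/b5.png

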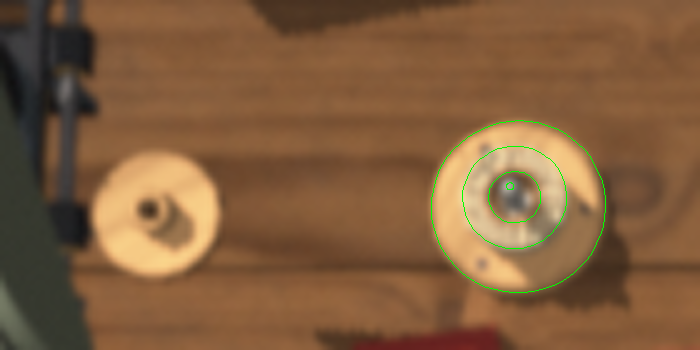

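>>> {"method": "drive_tool", "body": {
  "motion": [
    [[0, 0, -0.02], [0, 0, 0]],
    [[0, 0, -0.025], [0, 0, 0]],
    [[0, 0, -0.025], [0, 0, 0]],
    [[0, 0, -0.025], [0, 0, 0]],
    [[0, 0, -0.02], [0, 0, 0]],
    [[0, 0, -0.015], [0, 0, 0]],
    [[0, 0, 0], [0, 0, 0]],
    [[0, 0, 0], [0, 0, 0]],
    [[0, 0, 0], [0, 0, 0]],
    [[0, 0, 0], [0, 0, 0]]
  ]
}}

```text
time_s: 11.33
ee_pos: [520.6, 281.5, 32.7]
ee_rot: [-179.9, -0.2, -0.4]
force: [0.3, 0.6, 0.5]
gripper_width: 54.8
```

```bash
python3 cam.py 6 scene top; python3 - <<'E'
from h import *
crop(cv2.imread('pics/scene_6.png'),190,170,80,80,7,'pics/a6.png')
crop(cv2.imread('pics/top_6.png'),170,150,80,80,6,'pics/b6.png')
E
```

```text
11.4333 [520.25 281.44  32.34] [-1.7994e+02 -1.3000e-01 -3.5000e-01] [ 27.3  29.2 101.1  -0.   49.6  27.7] [-0.3 -0.4  0.4]
```

View pics/a6.png

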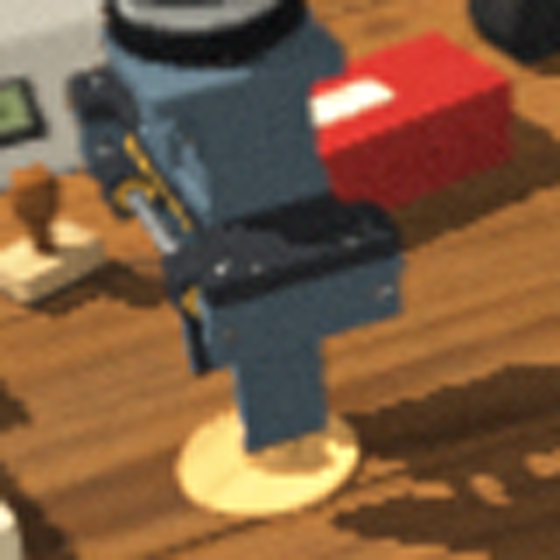

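View pics/b6.png

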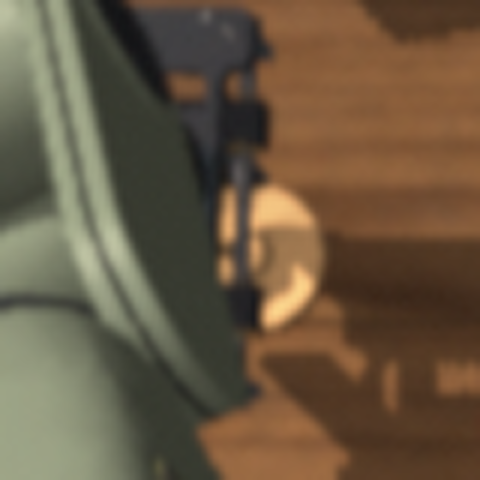

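>>> {"method": "drive_tool", "body": {
  "motion": [
    [[-0.0005, -0.0005, -0.008], [0, 0, 0]],
    [[0, 0, -0.008], [0, 0, 0]],
    [[0, 0, -0.006], [0, 0, 0]],
    [[0, 0, -0.003], [0, 0, 0]],
    [[0, 0, 0], [0, 0, 0]],
    [[0, 0, 0], [0, 0, 0]],
    [[0, 0, 0], [0, 0, 0]],
    [[0, 0, 0], [0, 0, 0]],
    [[0, 0, 0], [0, 0, 0]],
    [[0, 0, 0], [0, 0, 0]]
  ]
}}

```text
time_s: 12.27
ee_pos: [519.1, 280.7, 6.1]
ee_rot: [-180.0, -0.0, -0.3]
force: [0.9, 0.9, 0.2]
gripper_width: 54.6
```

>>> {"method": "drive_tool", "body": {
  "motion": [
    [[0, 0, 0], [0, 0, 0]],
    [[0, 0, 0], [0, 0, 0]],
    [[0, 0, 0], [0, 0, 0]],
    [[0, 0, 0], [0, 0, 0]],
    [[0, 0, 0], [0, 0, 0]],
    [[0, 0, 0], [0, 0, 0]],
    [[0, 0, 0], [0, 0, 0]],
    [[0, 0, 0], [0, 0, 0]],
    [[0, 0, 0], [0, 0, 0]],
    [[0, 0, 0], [0, 0, 0]]
  ],
  "claw": 0,
  "force": 15
}}

```text
time_s: 13.1
ee_pos: [519.0, 280.7, 6.0]
ee_rot: [-180.0, -0.0, -0.3]
force: [0.1, -0.3, -0.2]
gripper_width: 25.5
```

>>> {"method": "drive_tool", "body": {
  "motion": [
    [[0, 0, 0.01], [0, 0, 0]],
    [[0, 0, 0.015], [0, 0, 0]],
    [[0, 0, 0.02], [0, 0, 0]],
    [[0, 0, 0.025], [0, 0, 0]],
    [[0, -0.01, 0.025], [0, 0, 0]],
    [[0, -0.025, 0.016], [0, 0, 0]],
    [[0, -0.025, 0.01], [0, 0, 0]],
    [[0, -0.025, 0], [0, 0, 0]],
    [[0, -0.025, 0], [0, 0, 0]],
    [[0, -0.025, 0], [0, 0, 0]]
  ]
}}

```text
time_s: 13.93
ee_pos: [518.9, 144.6, 128.1]
ee_rot: [-180.0, -0.1, -0.3]
force: [0.1, 1.1, -1.3]
gripper_width: 25.5
```

>>> {"method": "drive_tool", "body": {
  "motion": [
    [[0.0015, -0.025, 0], [0, 0, 0]],
    [[0.001, -0.025, 0], [0, 0, 0]],
    [[0.001, -0.02, 0], [0, 0, 0]],
    [[0, -0.0125, 0], [0, 0, 0]],
    [[0, 0, 0], [0, 0, 0]],
    [[0, 0, 0], [0, 0, 0]],
    [[0, 0, 0], [0, 0, 0]],
    [[0, 0, 0], [0, 0, 0]],
    [[0, 0, 0], [0, 0, 0]],
    [[0, 0, 0], [0, 0, 0]]
  ]
}}

```text
time_s: 14.77
ee_pos: [522.4, 64.0, 126.9]
ee_rot: [-180.0, 0.0, -0.3]
force: [0.6, -0.1, -0.0]
gripper_width: 25.2
```

```bash
python3 cam.py 7 scene top; python3 - <<'E'
from h import *
C=lambda n:[circ(n,(522.5,63.2),r,z) for r,z in ((37,121),(6,83),(2,92),(30,52))]
crop(cv2.imread('pics/scene_7.png'),250,110,90,120,5,'pics/a7.png',C('scene'))
crop(cv2.imread('pics/top_7.png'),240,150,90,70,5,'pics/b7.png',C('top'))
E
```

```text
14.8667 [522.46  63.71 126.93] [-180.     0.    -0.3] [  5.7  18.1 103.5   0.   58.4   6. ] [ 0.2  1.2 -0.6]
```

View pics/a7.png

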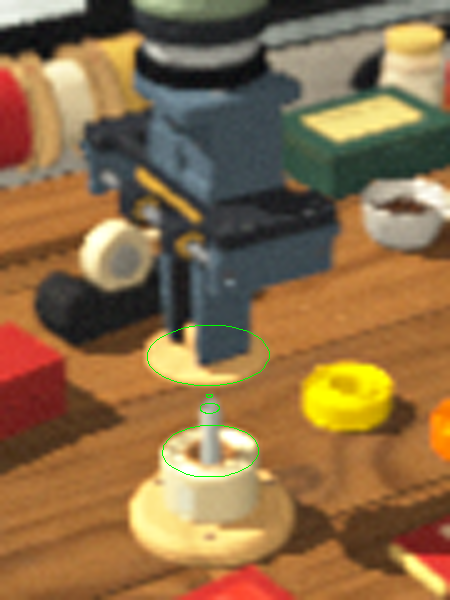

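View pics/b7.png

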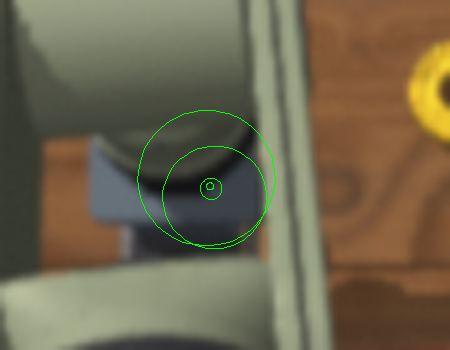

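>>> {"method": "drive_tool", "body": {
  "motion": [
    [[0, -0.0005, -0.01], [0, 0, 0]],
    [[0, 0, -0.01], [0, 0, 0]],
    [[0, 0, -0.006], [0, 0, 0]],
    [[0, 0, -0.003], [0, 0, 0]],
    [[0, 0, -0.003], [0, 0, 0]],
    [[0, 0, -0.003], [0, 0, 0]],
    [[0, 0, -0.002], [0, 0, 0]],
    [[0, 0, 0], [0, 0, 0]],
    [[0, 0, 0], [0, 0, 0]],
    [[0, 0, 0], [0, 0, 0]]
  ]
}}

```text
time_s: 15.7
ee_pos: [522.7, 62.7, 90.2]
ee_rot: [-180.0, -0.0, -0.3]
force: [0.0, 0.8, -0.5]
gripper_width: 25.7
```

>>> {"method": "drive_tool", "body": {
  "motion": [
    [[0, 0, -0.002], [0, 0, 0]],
    [[0, 0, -0.002], [0, 0, 0]],
    [[0, 0, -0.002], [0, 0, 0]],
    [[0, 0, -0.002], [0, 0, 0]],
    [[0, 0, -0.002], [0, 0, 0]],
    [[0, 0, 0], [0, 0, 0]],
    [[0, 0, 0], [0, 0, 0]],
    [[0, 0, 0], [0, 0, 0]],
    [[0, 0, 0], [0, 0, 0]],
    [[0, 0, 0], [0, 0, 0]]
  ]
}}

```text
time_s: 16.53
ee_pos: [522.6, 62.7, 80.1]
ee_rot: [-180.0, -0.0, -0.3]
force: [-0.9, -0.0, 0.4]
gripper_width: 25.5
```

```bash
python3 cam.py 8 scene; python3 - <<'E'
from h import *
crop(cv2.imread('pics/scene_8.png'),250,140,90,90,6,'pics/a8.png')
E
```

```text
16.5833 [522.59  62.72  80.08] [-1.8e+02 -2.0e-02 -3.4e-01] [  5.6  21.1 106.9  -0.   52.    5.9] [ 0.3  0.4 -0.4]
```

View pics/a8.png

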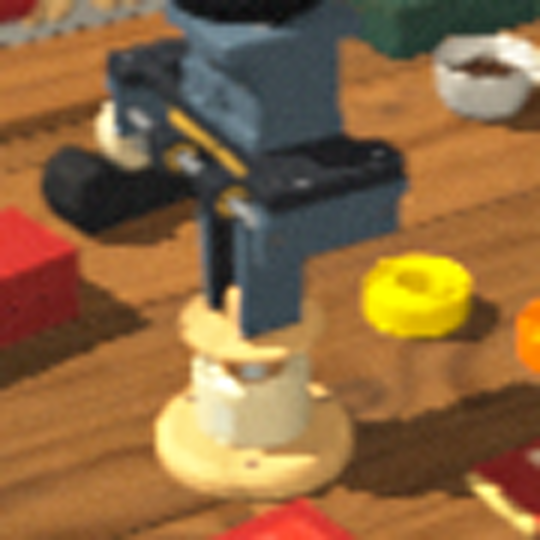

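On the spindle without contact force. Lowering to seat (TCP about 58).

>>> {"method": "drive_tool", "body": {
  "motion": [
    [[0, 0, -0.003], [0, 0, 0]],
    [[0, 0, -0.003], [0, 0, 0]],
    [[0, 0, -0.003], [0, 0, 0]],
    [[0, 0, -0.003], [0, 0, 0]],
    [[0, 0, -0.003], [0, 0, 0]],
    [[0, 0, -0.002], [0, 0, 0]],
    [[0, 0, -0.001], [0, 0, 0]],
    [[0, 0, 0], [0, 0, 0]],
    [[0, 0, 0], [0, 0, 0]],
    [[0, 0, 0], [0, 0, 0]]
  ]
}}

```text
time_s: 17.42
ee_pos: [522.6, 62.7, 62.1]
ee_rot: [-180.0, -0.0, -0.3]
force: [-0.1, 0.1, -0.9]
gripper_width: 25.5
```

>>> {"method": "drive_tool", "body": {
  "motion": [
    [[0, 0, -0.001], [0, 0, 0]],
    [[0, 0, -0.001], [0, 0, 0]],
    [[0, 0, -0.001], [0, 0, 0]],
    [[0, 0, -0.0005], [0, 0, 0]],
    [[0, 0, -0.0005], [0, 0, 0]],
    [[0, 0, 0], [0, 0, 0]],
    [[0, 0, 0], [0, 0, 0]],
    [[0, 0, 0], [0, 0, 0]],
    [[0, 0, 0], [0, 0, 0]],
    [[0, 0, 0], [0, 0, 0]]
  ]
}}

```text
time_s: 18.25
ee_pos: [522.5, 62.7, 58.0]
ee_rot: [-180.0, -0.0, -0.3]
force: [-0.0, 0.1, -0.4]
gripper_width: 25.3
```

>>> {"method": "drive_tool", "body": {
  "motion": [
    [[0, 0, -0.0005], [0, 0, 0]],
    [[0, 0, -0.0005], [0, 0, 0]],
    [[0, 0, 0], [0, 0, 0]],
    [[0, 0, 0], [0, 0, 0]],
    [[0, 0, 0], [0, 0, 0]],
    [[0, 0, 0], [0, 0, 0]],
    [[0, 0, 0], [0, 0, 0]],
    [[0, 0, 0], [0, 0, 0]],
    [[0, 0, 0], [0, 0, 0]],
    [[0, 0, 0], [0, 0, 0]]
  ]
}}

```text
time_s: 19.08
ee_pos: [522.6, 62.7, 57.8]
ee_rot: [-180.0, -0.0, -0.3]
force: [-1.2, -0.9, 5.9]
gripper_width: 25.7
```

>>> {"method": "drive_tool", "body": {
  "motion": [
    [[0, 0, 0], [0, 0, 0]],
    [[0, 0, 0], [0, 0, 0]],
    [[0, 0, 0], [0, 0, 0]],
    [[0, 0, 0], [0, 0, 0]],
    [[0, 0, 0], [0, 0, 0]],
    [[0, 0, 0.002], [0, 0, 0]],
    [[0, 0, 0.008], [0, 0, 0]],
    [[0, 0, 0.02], [0, 0, 0]],
    [[0, 0, 0.03], [0, 0, 0]],
    [[0, 0, 0.035], [0, 0, 0]]
  ],
  "claw": 0.6
}}

```text
time_s: 19.92
ee_pos: [521.3, 62.6, 152.3]
ee_rot: [180.0, 0.2, -0.3]
force: [1.5, -0.8, -0.4]
gripper_width: 54.5
```

>>> {"method": "drive_tool", "body": {
  "motion": [
    [[0, -0.015, 0.005], [0, 0, 0]],
    [[-0.005, -0.03, 0], [0, 0, 0]],
    [[-0.005, -0.036, 0], [0, 0, 0]],
    [[-0.005, -0.036, 0], [0, 0, 0]],
    [[-0.005, -0.036, 0], [0, 0, 0]],
    [[-0.007, -0.036, 0], [0, 0, 0]],
    [[-0.007, -0.036, 0], [0, 0, 0]],
    [[-0.007, -0.036, 0], [0, 0, 0]],
    [[-0.007, -0.036, 0], [0, 0, 0]],
    [[-0.007, -0.0407, 0], [0, 0, 0]]
  ],
  "claw": 1
}}

```text
time_s: 20.75
ee_pos: [466.9, -276.2, 157.8]
ee_rot: [-180.0, -0.1, -0.3]
force: [1.1, 0.6, -0.4]
gripper_width: 91.2
```

```bash
python3 cam.py 9 scene top; python3 - <<'E'
from h import *
c=(522.5,63)
C=lambda n:[circ(n,c,r,z) for r,z in ((37,56),(10.5,74),(52,16))]
a=crop(cv2.imread('pics/scene_9.png'),250,150,70,80,6,'pics/a9.png',C('scene'))
crop(cv2.imread('pics/top_9.png'),250,160,70,70,6,'pics/b9.png',C('top'))
A=cv2.imread('pics/a9.png');B=cv2.imread('pics/b9.png');cv2.imwrite('pics/c9.png',np.hstack([A[:420],B])[:, :800])
E
```

```text
20.85 [ 466.81 -280.32  157.73] [ 1.7982e+02 -8.0000e-02 -6.7000e-01] [-32.1  17.9  98.8  -0.1  63.1 -31.4] [ 0.5  0.5 -0.1]
```

View pics/c9.png

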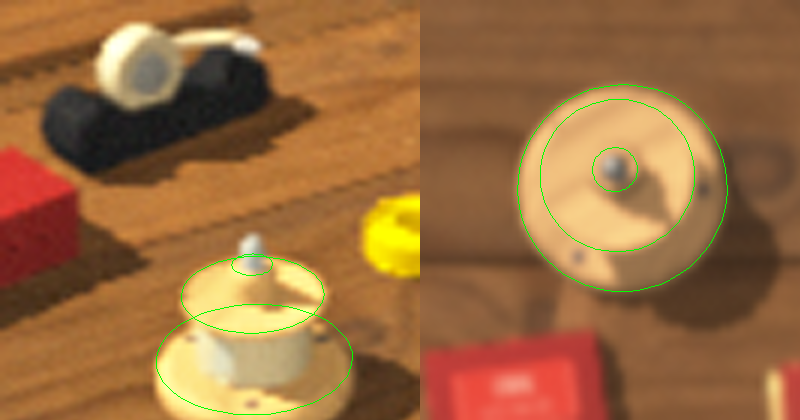

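View pics/top_9.png

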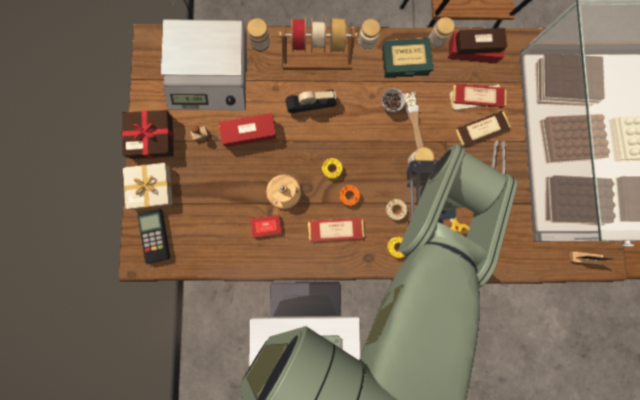

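>>> {"method": "drive_tool", "body": {
  "motion": [
    [[0, 0, -0.01], [0, 0, 0]],
    [[0, 0, -0.015], [0, 0, 0]],
    [[0, 0, -0.02], [0, 0, 0]],
    [[0, 0, -0.02], [0, 0, 0]],
    [[0, 0, -0.02], [0, 0, 0]],
    [[0, 0, -0.015], [0, 0, 0]],
    [[0, 0, -0.01], [0, 0, 0]],
    [[0, 0, 0], [0, 0, 0]],
    [[0, 0, 0], [0, 0, 0]],
    [[0, 0, 0], [0, 0, 0]]
  ]
}}

```text
time_s: 21.68
ee_pos: [468.3, -274.8, 47.8]
ee_rot: [180.0, -0.1, -0.3]
force: [0.1, -0.9, 0.9]
gripper_width: 91.2
```

```bash
python3 cam.py 10 scene top; python3 - <<'E'
from h import *
crop(cv2.imread('pics/top_10.png'),360,170,80,70,6,'pics/b10.png',[circ('top',(467.5,-275),30,22)])
crop(cv2.imread('pics/scene_10.png'),340,130,80,70,6,'pics/a10.png')
A=cv2.imread('pics/a10.png');B=cv2.imread('pics/b10.png');cv2.imwrite('pics/c10.png',cv2.resize(np.hstack([A,B]),None,fx=.8,fy=.8))
E
```

```text
21.7833 [ 468.28 -275.19   48.05] [ 1.7994e+02 -1.2000e-01 -3.3000e-01] [-31.7  24.6 106.8   0.   48.5 -31.3] [-0.  -0.8  0.2]
```

View pics/c10.png

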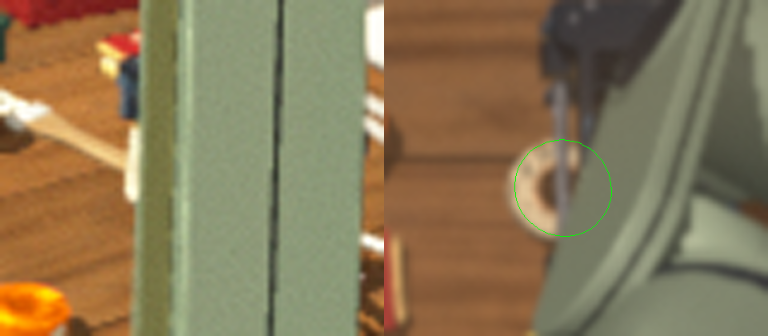

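```bash
python3 - <<'E'
from h import *
for f in('top0','top_5','top_9','top_10'): print(f,cv2.imread(f'pics/{f}.png')[208:212,382:394,2].mean(0).round())
c=(467.5,-275); C=circ('top',c,30,22); print(C.min(0),C.max(0))
E
```

```text
top0 [147. 147. 149. 159. 177. 205. 221. 224. 220. 200. 151. 111.]
top_5 [143. 142. 145. 154. 172. 199. 217. 220. 215. 194. 146. 108.]
top_9 [144. 144. 146. 156. 174. 201. 219. 222. 217. 196. 147. 108.]
top_10 [145. 144. 147. 156. 174. 203. 220. 223. 218. 198. 148. 108.]
[386.72841979 198.56569563] [406.79780234 218.62929081]
```

```bash
python3 - <<'E'
from h import *
I=cv2.imread('pics/top0.png')[:,:,2].astype(float)
print(I[208:212,400:413].mean(0).round())
print(I[194:206,395:399].mean(1).round(), I[212:226,395:399].mean(1).round())
# divider for comparison, same height class
print('div',proj('top',[[519.3,280.8,4]]),I[190:196,194:206].mean(0).round(),I[190:196,218:230].mean(0).round(), circ('top',(519.3,280.8),37,4).min(0),circ('top',(519.3,280.8),37,4).max(0))
E
```

```text
[146. 171. 196. 214. 221. 220. 184. 136. 123. 135. 141. 141. 141.]
[143. 144. 142. 143. 159. 199. 219. 217. 216. 212. 178. 125.] [135. 154. 186. 205. 211. 216. 212. 174. 117.  92. 100. 118. 136. 146.]
div [[210.66752155 192.34786672]] [111. 111. 111. 116. 160. 224. 239. 241. 241. 240. 239. 238.] [228. 246. 249. 248. 242. 193. 132. 124. 127. 128. 128. 130.] [198.18909862 180.18822862] [223.09188742 204.59275215]
```

>>> {"method": "drive_tool", "body": {
  "motion": [
    [[-0.001, 0.0016, -0.01], [0, 0, 0]],
    [[0, 0, -0.012], [0, 0, 0]],
    [[0, 0, -0.01], [0, 0, 0]],
    [[0, 0, -0.007], [0, 0, 0]],
    [[0, 0, -0.004], [0, 0, 0]],
    [[0, 0, 0], [0, 0, 0]],
    [[0, 0, 0], [0, 0, 0]],
    [[0, 0, 0], [0, 0, 0]],
    [[0, 0, 0], [0, 0, 0]],
    [[0, 0, 0], [0, 0, 0]]
  ]
}}

```text
time_s: 22.62
ee_pos: [466.8, -273.6, 4.4]
ee_rot: [180.0, -0.0, -0.3]
force: [-0.2, 0.5, 0.5]
gripper_width: 91.1
```

>>> {"method": "drive_tool", "body": {
  "motion": [
    [[0, 0, 0], [0, 0, 0]],
    [[0, 0, 0], [0, 0, 0]],
    [[0, 0, 0], [0, 0, 0]],
    [[0, 0, 0], [0, 0, 0]],
    [[0, 0, 0], [0, 0, 0]],
    [[0, 0, 0], [0, 0, 0]],
    [[0, 0, 0], [0, 0, 0]],
    [[0, 0, 0], [0, 0, 0]],
    [[0, 0, 0], [0, 0, 0]],
    [[0, 0, 0], [0, 0, 0]]
  ],
  "claw": 0,
  "force": 15
}}

```text
time_s: 23.45
ee_pos: [466.5, -273.4, 4.0]
ee_rot: [-180.0, -0.0, -0.3]
force: [-1.0, 0.1, 0.5]
gripper_width: 60.4
```

>>> {"method": "drive_tool", "body": {
  "motion": [
    [[0, 0, 0.01], [0, 0, 0]],
    [[0, 0, 0.02], [0, 0, 0]],
    [[0, 0, 0.03], [0, 0, 0]],
    [[0, 0.01, 0.03], [0, 0, 0]],
    [[0.005, 0.02, 0.026], [0, 0, 0]],
    [[0.005, 0.025, 0.01], [0, 0, 0]],
    [[0.005, 0.03, 0], [0, 0, 0]],
    [[0.005, 0.03, 0], [0, 0, 0]],
    [[0.005, 0.03, 0], [0, 0, 0]],
    [[0.005, 0.03, 0], [0, 0, 0]]
  ]
}}

```text
time_s: 24.28
ee_pos: [496.5, -97.1, 130.9]
ee_rot: [180.0, -0.1, -0.4]
force: [-0.1, 0.2, 0.3]
gripper_width: 60.4
```

>>> {"method": "drive_tool", "body": {
  "motion": [
    [[0.005, 0.03, 0], [0, 0, 0]],
    [[0.005, 0.03, 0], [0, 0, 0]],
    [[0.005, 0.03, 0], [0, 0, 0]],
    [[0.005, 0.03, 0], [0, 0, 0]],
    [[0.006, 0.025, 0], [0, 0, 0]],
    [[0, 0.0164, 0], [0, 0, 0]],
    [[0, 0, 0], [0, 0, 0]],
    [[0, 0, 0], [0, 0, 0]],
    [[0, 0, 0], [0, 0, 0]],
    [[0, 0, 0], [0, 0, 0]]
  ]
}}

```text
time_s: 25.12
ee_pos: [522.3, 62.0, 130.2]
ee_rot: [180.0, -0.0, -0.4]
force: [-0.8, 0.4, -0.8]
gripper_width: 60.5
```

```bash
python3 cam.py 11 scene; python3 - <<'E'
from h import *
C=lambda n:[circ(n,(522.5,63),r,z) for r,z in ((30,126),(30,148),(37,56),(2,92))]
crop(cv2.imread('pics/scene_11.png'),250,110,90,120,5,'pics/a11.png',C('scene'))
E
```

```text
25.1667 [522.38  61.94 130.14] [ 1.7999e+02 -1.0000e-02 -4.2000e-01] [  5.5  17.9 103.3  -0.   58.8   5.9] [ 0.1  1.1 -0.8]
```

View pics/a11.png

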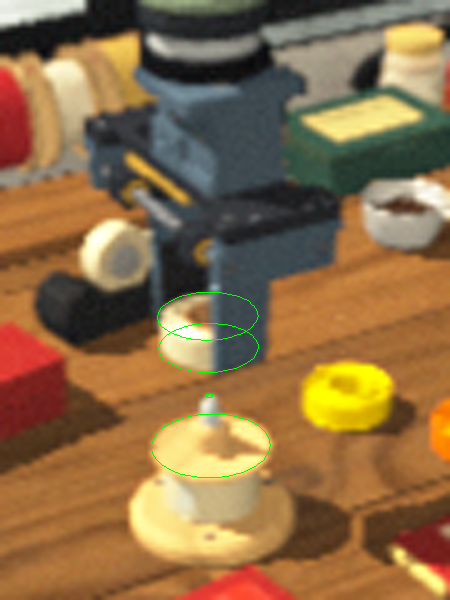

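>>> {"method": "drive_tool", "body": {
  "motion": [
    [[0, 0, -0.01], [0, 0, 0]],
    [[0, 0, -0.015], [0, 0, 0]],
    [[0, 0, -0.012], [0, 0, 0]],
    [[0, 0, -0.008], [0, 0, 0]],
    [[0, 0, -0.004], [0, 0, 0]],
    [[0, 0, -0.002], [0, 0, 0]],
    [[0, 0, -0.002], [0, 0, 0]],
    [[0, 0, -0.002], [0, 0, 0]],
    [[0, 0, 0], [0, 0, 0]],
    [[0, 0, 0], [0, 0, 0]]
  ]
}}

```text
time_s: 26.0
ee_pos: [522.7, 63.0, 75.3]
ee_rot: [-180.0, -0.0, -0.3]
force: [0.5, -0.1, 0.2]
gripper_width: 60.3
```

>>> {"method": "drive_tool", "body": {
  "motion": [
    [[0, 0, -0.002], [0, 0, 0]],
    [[0, 0, -0.002], [0, 0, 0]],
    [[0, 0, -0.002], [0, 0, 0]],
    [[0, 0, -0.001], [0, 0, 0]],
    [[0, 0, 0], [0, 0, 0]],
    [[0, 0, 0], [0, 0, 0]],
    [[0, 0, 0], [0, 0, 0]],
    [[0, 0, 0], [0, 0, 0]],
    [[0, 0, 0], [0, 0, 0]],
    [[0, 0, 0], [0, 0, 0]]
  ]
}}

```text
time_s: 26.83
ee_pos: [522.6, 63.0, 68.1]
ee_rot: [-180.0, -0.0, -0.3]
force: [-0.3, 0.3, -0.7]
gripper_width: 60.2
```

>>> {"method": "drive_tool", "body": {
  "motion": [
    [[0, 0, -0.002], [0, 0, 0]],
    [[0, 0, -0.002], [0, 0, 0]],
    [[0, 0, -0.001], [0, 0, 0]],
    [[0, 0, -0.001], [0, 0, 0]],
    [[0, 0, -0.0005], [0, 0, 0]],
    [[0, 0, 0], [0, 0, 0]],
    [[0, 0, 0], [0, 0, 0]],
    [[0, 0, 0], [0, 0, 0]],
    [[0, 0, 0], [0, 0, 0]],
    [[0, 0, 0], [0, 0, 0]]
  ]
}}

```text
time_s: 27.67
ee_pos: [522.5, 63.0, 61.5]
ee_rot: [-180.0, -0.0, -0.3]
force: [0.7, 0.4, -1.1]
gripper_width: 60.2
```

>>> {"method": "drive_tool", "body": {
  "motion": [
    [[0, 0, -0.0005], [0, 0, 0]],
    [[0, 0, -0.0005], [0, 0, 0]],
    [[0, 0, -0.0005], [0, 0, 0]],
    [[0, 0, 0], [0, 0, 0]],
    [[0, 0, 0], [0, 0, 0]],
    [[0, 0, 0], [0, 0, 0]],
    [[0, 0, 0], [0, 0, 0]],
    [[0, 0, 0], [0, 0, 0]],
    [[0, 0, 0], [0, 0, 0]],
    [[0, 0, 0], [0, 0, 0]]
  ]
}}

```text
time_s: 28.5
ee_pos: [522.5, 63.0, 60.0]
ee_rot: [180.0, -0.0, -0.3]
force: [-0.4, -0.1, -1.4]
gripper_width: 60.5
```

>>> {"method": "drive_tool", "body": {
  "motion": [
    [[0, 0, -0.0005], [0, 0, 0]],
    [[0, 0, -0.0005], [0, 0, 0]],
    [[0, 0, 0], [0, 0, 0]],
    [[0, 0, 0], [0, 0, 0]],
    [[0, 0, 0], [0, 0, 0]],
    [[0, 0, 0], [0, 0, 0]],
    [[0, 0, 0], [0, 0, 0]],
    [[0, 0, 0], [0, 0, 0]],
    [[0, 0, 0], [0, 0, 0]],
    [[0, 0, 0], [0, 0, 0]]
  ]
}}

```text
time_s: 29.33
ee_pos: [522.6, 63.0, 59.9]
ee_rot: [-180.0, -0.0, -0.3]
force: [-1.9, 0.2, 5.7]
gripper_width: 60.2
```

Seated (contact 6 N at TCP 60). Releasing, then lifting and moving clear.

>>> {"method": "drive_tool", "body": {
  "motion": [
    [[0, 0, 0], [0, 0, 0]],
    [[0, 0, 0], [0, 0, 0]],
    [[0, 0, 0], [0, 0, 0]],
    [[0, 0, 0], [0, 0, 0]],
    [[0, 0, 0], [0, 0, 0]],
    [[0, 0, 0.002], [0, 0, 0]],
    [[0, 0, 0.008], [0, 0, 0]],
    [[0, 0, 0.02], [0, 0, 0]],
    [[0, 0, 0.03], [0, 0, 0]],
    [[0, 0, 0.035], [0, 0, 0]]
  ],
  "claw": 0.9
}}

```text
time_s: 30.17
ee_pos: [521.3, 62.9, 154.2]
ee_rot: [180.0, 0.2, -0.3]
force: [-0.1, 0.3, 0.0]
gripper_width: 81.9
```

>>> {"method": "drive_tool", "body": {
  "motion": [
    [[0, 0, 0.02], [0, 0, 0]],
    [[0, -0.02, 0.01], [0, 0, 0]],
    [[0, -0.03, 0], [0, 0, 0]],
    [[0, -0.03, 0], [0, 0, 0]],
    [[0, -0.03, 0], [0, 0, 0]],
    [[0, -0.03, 0], [0, 0, 0]],
    [[0, -0.03, 0], [0, 0, 0]],
    [[0, -0.02, 0], [0, 0, 0]],
    [[0, 0, 0], [0, 0, 0]],
    [[0, 0, 0], [0, 0, 0]]
  ]
}}

```text
time_s: 31.0
ee_pos: [522.4, -127.6, 184.4]
ee_rot: [-180.0, -0.0, -0.5]
force: [-0.2, -0.4, 0.3]
gripper_width: 81.9
```

```bash
python3 cam.py 12 scene top; python3 - <<'E'
from h import *
C=lambda n:[circ(n,(522.5,63),r,z) for r,z in ((30,78),(37,56),(15,78))]
crop(cv2.imread('pics/scene_12.png'),250,150,70,70,6,'pics/a12.png',C('scene'))
crop(cv2.imread('pics/top_12.png'),250,160,60,70,6,'pics/b12.png',C('top'))
cv2.imwrite('pics/c12.png',np.hstack([cv2.imread('pics/a12.png'),cv2.imread('pics/b12.png')]))
E
```

```text
31.1 [ 522.41 -126.25  184.27] [-1.7997e+02 -1.0000e-02 -3.3000e-01] [-14.8  16.2  97.3   0.   66.6 -14.5] [ 0.  -0.2  0.4]
```

View pics/c12.png

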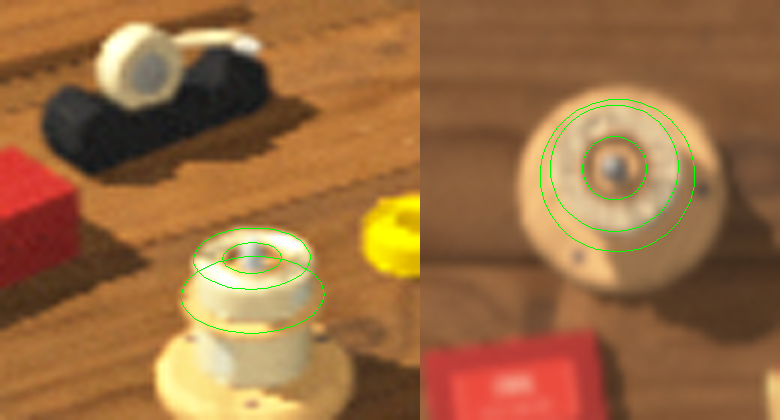

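View pics/top_12.png

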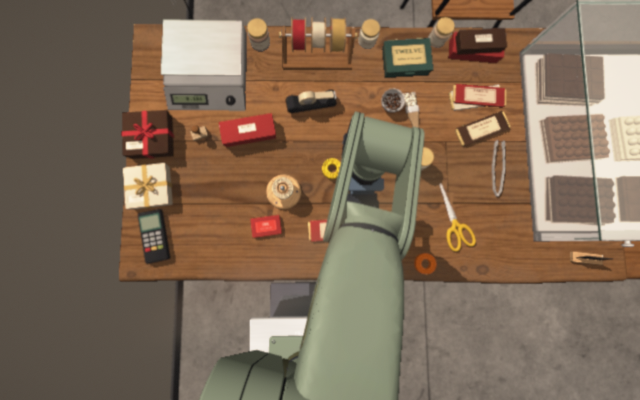

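All three pieces are stacked flat and concentric at the seated-height outlines, and the other items I can see are in their places. Handing in.

```bash
python3 -c "
from workcell import env
print(env.job_done())"
```

```text
the job is handed in; nothing more can be done
None
```

The stand is loaded and the job is handed in at about 31 s of the 64 s allowed: wide roll on the foot, then the divider hub up, then the narrow roll on top. No verdict was reported.

- **Seating:** I lowered each piece over the spindle and let go only once it touched down with about 6–7 N. The tool heights at contact were within 1 mm of those calculated for fully home. I felt no side load on the way down.
- **Final pictures:** From both cameras, the rolls and divider line up with the outlines drawn for their fully seated positions, to within about a pixel (roughly 3 mm). The gripper was open and clear of everything.
- **Other items:** The long box and ink pad look unmoved. In the last top picture the arm hid most of the chocolate bar and part of the jar, so I could not fully check those two. The gripper did not go near them at working height.
- **Disagreements:** The two cameras differed by 1–3 mm on where the stand was, so I settled on a point between them, and every piece went on there without side load. My first automatic fit of the stand was thrown off by shadows, so I replaced it with a check by eye. I also corrected the narrow roll's position by about 1.5 mm just before gripping it.

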